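# Find the weighted mallet head

## Task

Two turned mallet heads that look alike stand on the small plywood board, and one hides a steel core. Lift the one on the robot's left about 6 cm straight up to feel its weight and set it back in its place, then lift the one on the right in the same way. Balance the lighter one upright on top of the wooden drying dome and let go of it, then pick up the heavier one and finish while still holding it up, level and still, about 15 cm over the middle of the black rubber pad; keep both heads upright throughout and leave the glue bottle, the offcut and the brush alone.

Things in the scene. Friction and masses are not known exactly. Their poses are not given: they have to be found in the camera images.
- head_a_center (a point): Centre, half-way up and centre of mass, of one of two identical-looking beech mallet heads: upright cylinder 56 mm in diameter, 50 mm tall, flat ends, dark bore mark on top. z is its axis, up. One head weighs about 0.1 kg, the one with the steel core about 0.32 kg (each +-15 percent). Either may stand left or right; only the felt weight tells which is which.
- head_b_center (a point): Centre, half-way up and centre of mass, of one of two identical-looking beech mallet heads: upright cylinder 56 mm in diameter, 50 mm tall, flat ends, dark bore mark on top. z is its axis, up. One head weighs about 0.1 kg, the one with the steel core about 0.32 kg (each +-15 percent). Either may stand left or right; only the felt weight tells which is which.
- head_a: The same mallet head as head_a_center; origin at the centre of its underside.
- head_b: The same mallet head as head_b_center; origin at the centre of its underside.
- board: Fixed plywood board 110 x 250 x 18 mm lying on the bench; origin at the centre of its underside. Its y axis runs along its length towards the robot's left, its x axis away from the robot. Two thin ringed places are drawn on top, 150 mm apart; one head stands within 10 mm of the middle of each.
- board_left (a point): Middle of the left ringed place (board y = +75 mm), on the board's top face, 18 mm above the bench.
- board_right (a point): Middle of the right ringed place (board y = -75 mm), on the board's top face, 18 mm above the bench.
- dome: Fixed turned dark-wood drying dome, a smooth cap of a sphere of 70 mm radius, 136 mm across at the bench and 50 mm high; origin at the centre of its underside. A head set with its centre within about 8 mm of the dome's axis rocks a little and stays balanced on it, a little tilted.
- dome_top (a point): Highest point of the dome, on its axis, 50 mm above the bench.
- pad: Fixed black rubber pad, 130 x 130 x 4 mm, flat on the bench; origin at the centre of its underside. It lies on the other side of the board from the dome.
- pad_center (a point): Middle of the pad's top face, 4 mm above the bench.
- glue: Bystander: yellow glue bottle, 54 mm in diameter, 150 mm tall, standing loose beyond the board; origin at the centre of its underside.
- offcut: Bystander: loose wood offcut 50 x 110 x 38 mm beyond the board; origin at the centre of its underside.
- brush: Bystander: loose wood-handled brush, about 200 mm long, lying beyond the board.
Mind the look-alikes: they are no part of the job. What is shaped like the head_b but green is not meant.

How it is judged (in metres and radians):
On the way, in this order (a step that is already met when the one before it is completed fails the run):
1. the head on the board's left is held up more than 3 cm clear of the board, above the board's left half, while the other stands on the right (((height (world z) of head_a_center above 0.075 m and y of head_a_center in the frame of board above 0.03 m and contact force between the fingers and head_a above 0.5 N and height (world z) of head_b_center below 0.06 m and y of head_b_center in the frame of board below -0.03 m) or (height (world z) of head_b_center above 0.075 m and y of head_b_center in the frame of board above 0.03 m and contact force between the fingers and head_b above 0.5 N and height (world z) of head_a_center below 0.06 m and y of head_a_center in the frame of board below -0.03 m))), for 0.2 s.
2. the left head stands on the left of the board again and the right one is held up more than 3 cm clear, above the right half (((height (world z) of head_a_center above 0.075 m and y of head_a_center in the frame of board below -0.03 m and contact force between the fingers and head_a above 0.5 N and height (world z) of head_b_center below 0.06 m and y of head_b_center in the frame of board above 0.03 m) or (height (world z) of head_b_center above 0.075 m and y of head_b_center in the frame of board below -0.03 m and contact force between the fingers and head_b above 0.5 N and height (world z) of head_a_center below 0.06 m and y of head_a_center in the frame of board above 0.03 m))), for 0.2 s.
3. the lighter head (known by pressing on the dome with less than 1.9 N) rests balanced on the dome, let go of (((contact force between head_a and dome between 0.2 and 1.9 N and contact force between head_a and the fingers below 0.1 N and horizontal distance between head_a_center and dome_top below 0.02 m and height (world z) of head_a_center above 0.06 m and angle between head_a_center's own z axis and vertical below 0.35 rad and linear speed of head_a below 0.03 m/s) or (contact force between head_b and dome between 0.2 and 1.9 N and contact force between head_b and the fingers below 0.1 N and horizontal distance between head_b_center and dome_top below 0.02 m and height (world z) of head_b_center above 0.06 m and angle between head_b_center's own z axis and vertical below 0.35 rad and linear speed of head_b below 0.03 m/s))), for 0.5 s.
At the end, for the whole second after the job is handed in: Lighter head at rest on the dome (pressing on it with under 1.9 N), let go, centre within 20 mm of the dome's axis, tilt under 0.35 rad; heavier held still in the fingers, centre 0.10 to 0.35 m up and within 50 mm sideways of the pad's middle, tilt under 0.25 rad, touching only the gripper (((contact force between head_a and dome between 0.2 and 1.9 N and contact force between head_a and the fingers below 0.1 N and horizontal distance between head_a_center and dome_top below 0.02 m and height (world z) of head_a_center above 0.06 m and angle between head_a_center's own z axis and vertical below 0.35 rad and linear speed of each of head_a, head_b below 0.03 m/s and height (world z) of head_b_center between 0.1 and 0.35 m and horizontal distance between head_b_center and pad_center below 0.05 m and angle between head_b_center's own z axis and vertical below 0.25 rad and contact force between the fingers and head_b above 1 N and contact force between head_b and head_a below 0.1 N) or (contact force between head_b and dome between 0.2 and 1.9 N and contact force between head_b and the fingers below 0.1 N and horizontal distance between head_b_center and dome_top below 0.02 m and height (world z) of head_b_center above 0.06 m and angle between head_b_center's own z axis and vertical below 0.35 rad and linear speed of each of head_b, head_a below 0.03 m/s and height (world z) of head_a_center between 0.1 and 0.35 m and horizontal distance between head_a_center and pad_center below 0.05 m and angle between head_a_center's own z axis and vertical below 0.25 rad and contact force between the fingers and head_a above 1 N and contact force between head_a and head_b below 0.1 N))); the arm keeps its last pose, push and grip.
It fails at once if a mallet head tipped over (angle between any of head_a_center, head_b_center's own z axis and vertical above 0.7 rad).
It fails at once if a bystander disturbed (moved more than 20 mm) (distance of any of glue, offcut, brush from where it was at the start of the episode above 0.02 m).
It also fails if it takes over 67 s, if anything falls off the work surface, if the arm or the gripper's body presses on something with over 40 N, if the wrist force passes 120 N, or if a joint passes its speed limit or range.

## Robot

A 7-joint arm with a two-finger parallel gripper is mounted at the origin on the work surface. World frame = base frame: x ahead of the robot, y to its left, z up, the work surface at z = 0. Lengths are in m, angles in degrees, forces in N, time in s.
With the tool pointing down it reaches from about 0.425 to 0.825 m from the base axis. Payload 3.6 kg.
Tool frame: the origin (TCP) lies midway between the tips of the shut fingers; the grasp point (between the pads) lies 19 mm behind it; z points along the fingers, y is the direction in which the jaws open and shut (so a half turn about z gives the same grasp; the last joint's range is limited). The gripper opens to 85 mm and grips with 20 to 120 N. Pads are 22 mm wide; open, the fingers measure 114 mm over their backs; the gripper's body (76 mm by 85 mm) begins 54 mm behind the grasp point. The pads swing forward as they close: fully open they stand 13 mm farther back than shut.
Start: joints at [-78.81, 35.231, -0.722, 81.555, 0.464, 63.22, -2.315], TCP at [0.143, 0.634, 0.231] pointing down, gripper open.
Joint ranges: [-178.69, 178.69], [-17.37, 117.87], [-77.05, 75.6], [15.02, 138.74], [-78.02, 258.01], [0.78, 113.62], [-162.83, 162.83]. Speed limits (degrees/s): [159.86, 159.86, 180, 180, 180, 180, 180].

## Interface

Orientations are given as [roll, pitch, yaw] about the fixed x, y, z axes, in that order (R = Rz(yaw) Ry(pitch) Rx(roll)).
In Python, from plant import manip gives the robot as it stands.
- The arm moves only by the tool play_rows, never from a script. Its argument "commands" is a list of rows, each a list of 3 entries, a list of its own where there are three numbers: the finger opening in cm, from 0 to 8.54, then the shift along the tool's x, y, z in cm, then the turn about the tool's z in degrees. In form: [[gripper, [dx, dy, dz], spin], ...]. A call has 1 to 5 rows; each row is the pose to reach, as a shift and turn from the pose commanded when the call began, along the tool's axes at that moment; what a row does not reach only later rows make up. A row lasts 1/10 s, in which the tool goes at most 50 mm and 8.59 degrees, less where a joint would pass 70% of its speed; a pose out of reach is approached as far as the arm can. A call with a gripper value outside its range is refused whole. The fingers move at their own pace and stop on an object; "force" is the grip in N (left out, the last holds). Time passes only in rows, so rows that repeat a pose let the fingers close. It gives the time, the measured TCP pose, the force and the opening at its end, in the units of the state.
- manip.sense(): the state, without advancing time (a new reading comes with each control period).
- manip.read_camera(name): name is "scene" or "top" or "wrist"; returns the picture (400x640x3 uint8, red, green, blue); there is no depth.
- manip.camera_info(name): a dict with "fovy" (degrees; the focal length in pixels is half the picture's height over the tangent of half this angle, whatever the lens; pixels are square), "cx", "cy" (the principal point, pixels), "T" (4x4, takes a point from camera to world coordinates); the wrist camera has in their place "tool_from_camera" (4x4, takes a point from camera to tool coordinates, whose origin is the TCP and whose axes are the flange's). Camera axes: x right, y down, z forward; pixel columns grow to the right and rows downward; lengths in m; the calibration is good to about 2 mm. A picture is of the moment at which its call begins: read the wrist's pose just before it. camera_info takes no time and is no camera call.
- manip.close_job(): hands the job in, once; it reports no verdict.
The state is a dict: "t": time; "joints": joint angles; "qd": joint speeds; "effort": joint torques, N m; "tool_pos": TCP position; "eef_rot": TCP orientation; "contact_force": force on the tool from outside, world axes, zero at the start; "wrist_torque": the same for the moment, N m; "opening": opening from 0.0 (shut) to 1.0 (fully open).
Only numpy, scipy, OpenCV 4.12 (cv2) and the standard library are available. Lean on these libraries where they do the work, as an engineer would, in place of code of your own. Each camera call takes 0.05 s, during which the arm holds its last target.

## Working session

There is one attempt and no reset: what is moved stays moved. The work goes in short steps, Python scripts to look and compute and a tool call to move; the robot and the scene stay as the last step left them, time stands still between calls to the robot, and variables do not carry over. Pictures are saved under pics/ and viewed, and the job is handed in when it is done.

Besides the shell and the picture viewer there is one more tool, called after "Call:" as name(argument=value, ...) on one line, values as JSON. play_rows: Moves the arm, as the interface text tells. Its arguments: {"type":"object","properties":{"commands":{"type":"array"},"force":{"type":"number"}},"required":["commands"]}

```bash
ls; mkdir -p pics
python3 - <<'E'
from plant import manip
import cv2,numpy as np
np.set_printoptions(precision=4,suppress=True)
print(manip.sense())
for n in("scene","top"):
    im=manip.read_camera(n); cv2.imwrite(f"pics/{n}0.png",im[:,:,::-1]); print(n,manip.camera_info(n))
print(manip.camera_info("wrist"))
E
```

```text
pics
{'t': 0.0, 'joints': array([-78.8122,  35.2909,  -0.7242,  81.6433,   0.4652,  63.2187,
        -2.3158]), 'qd': array([-0.0547,  0.0013,  0.0405, -0.0408, -0.0363,  0.0921, -0.0398]), 'effort': array([ -0.0003, -46.9217,   0.2593, -17.1036,   0.01  ,   0.0097,
        -0.    ]), 'tool_pos': array([0.1428, 0.6333, 0.2301]), 'eef_rot': array([-179.8501,    0.0025,  167.2981]), 'contact_force': array([ 0.0334, -0.0344,  0.0567]), 'wrist_torque': array([-0.0286, -0.0168,  0.0429]), 'opening': 1.0022637656823787}
scene {'fovy': 54.99176835515441, 'cx': 321.6279466891917, 'cy': 197.9255052687649, 'T': array([[-0.4285,  0.667 , -0.6095,  1.221 ],
       [ 0.9035,  0.3076, -0.2986,  0.3098],
       [-0.0117, -0.6786, -0.7344,  0.8164],
       [ 0.    ,  0.    ,  0.    ,  1.    ]])}
top {'fovy': 46.733425379894015, 'cx': 322.81016335663185, 'cy': 197.10952542078203, 'T': array([[ 0.1583, -0.9677,  0.1964,  0.4185],
       [-0.9874, -0.154 ,  0.0368, -0.0092],
       [-0.0053, -0.1997, -0.9798,  1.0035],
       [ 0.    ,  0.    ,  0.    ,  1.    ]])}
{'fovy': 69.54502219034076, 'cx': 316.7583078308448, 'cy': 199.86465624108268, 'tool_from_camera': array([[-0.0005, -0.955 , -0.2967,  0.0767],
       [ 1.    , -0.0003, -0.0006, -0.0001],
       [ 0.0004, -0.2967,  0.955 , -0.1434],
       [ 0.    ,  0.    ,  0.    ,  1.    ]])}
```

View pics/scene0.png

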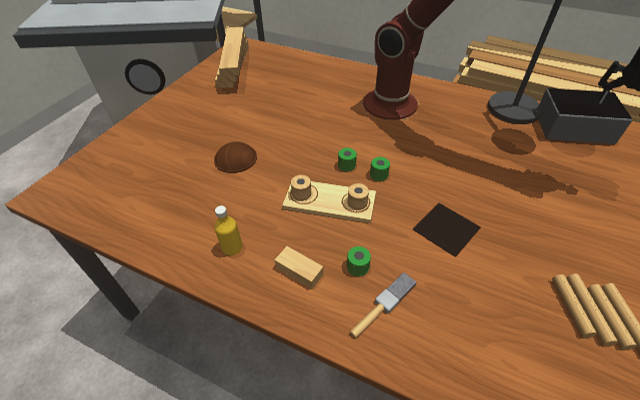

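View pics/top0.png

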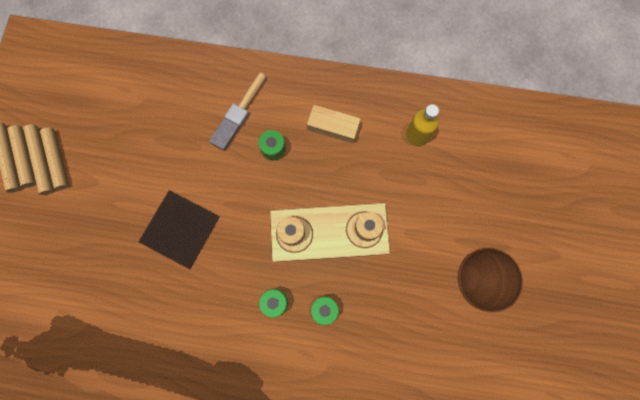

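Top view: the two beech heads are at (291,231), robot's left, and (369,225), right, on the board. The dome is at (490,279) and the pad at (179,230). Possible confusions are the green cylinders at (272,144), (273,303) and (325,311), which are not meant. I choose the two beech ones and will check that in a crop.

```bash
cat > h.py <<'E'
import cv2,numpy as np
from plant import manip
np.set_printoptions(precision=4,suppress=True)
def ray(n,u,v):
    c=manip.camera_info(n); f=200/np.tan(np.radians(c["fovy"]/2)); T=np.array(c["T"])
    return T[:3,3], T[:3,:3]@np.array([(u-c["cx"])/f,(v-c["cy"])/f,1])
def onz(n,u,v,z):
    o,d=ray(n,u,v); return o+d*(z-o[2])/d[2]
def tri(a,b):
    (o1,d1),(o2,d2)=ray(*a),ray(*b)
    s=np.linalg.lstsq(np.c_[d1,-d2],o2-o1,rcond=None)[0]
    p,q=o1+s[0]*d1,o2+s[1]*d2
    return (p+q)/2,np.linalg.norm(p-q)
def blobs(mask,win,amin=15):
    x0,y0,x1,y1=win; m=np.zeros(mask.shape,np.uint8); m[y0:y1,x0:x1]=mask[y0:y1,x0:x1]
    n,l,s,c=cv2.connectedComponentsWithStats(m)
    return [(c[i].round(1),s[i][4],s[i][:4]) for i in range(1,n) if s[i][4]>=amin], l
E
python3 - <<'E'
from h import *
t=cv2.imread("pics/top0.png"); s=cv2.imread("pics/scene0.png")
def dark(im,win,th):
    g=im.max(2); return blobs((g<th).astype(np.uint8),win)[0]
for nm,wt,ws in(("L",(277,217,306,246),(346,182,370,200)),("R",(355,212,384,240),(290,174,312,192))):
    print(nm,"top",dark(t,wt,110)); print(nm,"scene",dark(s,ws,110))
# pad
b,_=blobs((t.max(2)<50).astype(np.uint8),(130,180,230,280)); print("pad",b,[onz("top",*x[0],0.004) for x in b if x[1]>500])
# dome silhouette
b,l=blobs((t[:,:,2]<105).astype(np.uint8),(440,230,540,330)); print("dome",b)
# board corners
hsv=cv2.cvtColor(t,cv2.COLOR_BGR2HSV)
print(hsv[215,330],hsv[100,200],t[280,490],t[300,560])
a=cv2.resize(t[195:275,250:410],None,fx=5,fy=5,interpolation=cv2.INTER_CUBIC); cv2.imwrite("pics/crop_b.png",a)
a=cv2.resize(t[235:325,440:540],None,fx=6,fy=6,interpolation=cv2.INTER_CUBIC); cv2.imwrite("pics/crop_d.png",a)
E
```

```text
L top [(array([290.2, 229.5]), np.int32(56), array([286, 226,   9,   8], dtype=int32))]
L scene [(array([358.1, 190.1]), np.int32(32), array([355, 188,   7,   5], dtype=int32)), (array([355.7, 197.7]), np.int32(52), array([348, 193,  20,   7], dtype=int32))]
R top [(array([369.3, 224.7]), np.int32(60), array([365, 221,   9,   9], dtype=int32))]
R scene [(array([300.3, 181.2]), np.int32(29), array([297, 179,   7,   5], dtype=int32)), (array([301.4, 189.4]), np.int32(71), array([291, 184,  20,   8], dtype=int32))]
pad [] []
dome [(array([489.6, 279.3]), np.int32(3005), array([458, 248,  64,  64], dtype=int32))]
[ 19 106 222] [ 13 164 169] [ 46  71 111] [ 53  92 148]
```

View pics/crop_b.png

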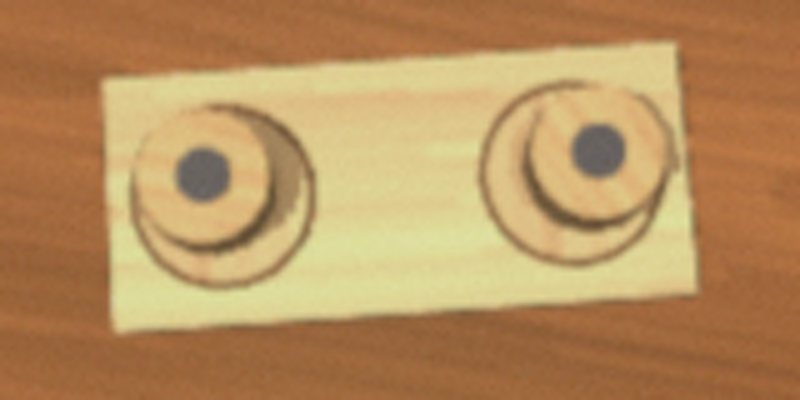

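View pics/crop_d.png

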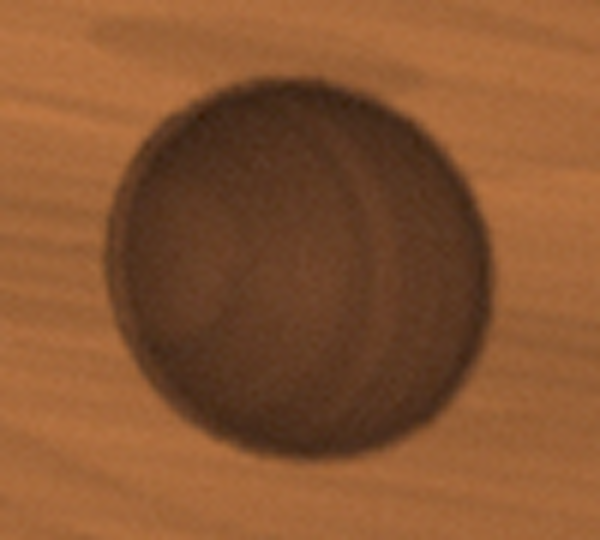

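The crop shows two beech heads with dark bores at full-image pixels (290.2,229.5) and (369.3,224.7), both beech and not green. The dome crop gives a clean circular outline. Next I'll compute positions.

```bash
cat > m.py <<'E'
from h import *
from scipy.optimize import least_squares
t=cv2.imread("pics/top0.png"); s=cv2.imread("pics/scene0.png")
for nm,a,b in(("L",(290.2,229.5),(358.1,190.1)),("R",(369.3,224.7),(300.3,181.2))):
    print(nm,tri(("top",*a),("scene",*b)),onz("top",*a,.068),onz("scene",*b,.068))
def cont(m,win):
    _,l=blobs(m,win); ids=np.bincount(l.ravel())[1:].argmax()+1
    mm=cv2.morphologyEx((l==ids).astype(np.uint8),cv2.MORPH_CLOSE,np.ones((5,5)))
    return max(cv2.findContours(mm,cv2.RETR_EXTERNAL,cv2.CHAIN_APPROX_NONE)[0],key=cv2.contourArea)
# pad
for n,im,win in(("top",t,(130,180,230,280)),("scene",s,(405,195,490,265))):
    c=cont((im.max(2)<70).astype(np.uint8),win); r=cv2.minAreaRect(c); M=cv2.moments(c)
    print("pad",n,cv2.contourArea(c),onz(n,M["m10"]/M["m00"],M["m01"]/M["m00"],.004))
    P=np.array([onz(n,*p[0],.004)[:2] for p in c]).astype(np.float32); print(cv2.minAreaRect(P))
# board
for n,im,win in(("top",t,(260,195,400,270)),("scene",s,(275,172,385,228))):
    h=cv2.cvtColor(im,cv2.COLOR_BGR2HSV)
    c=cont(((h[:,:,2]>185)&(h[:,:,1]<140)).astype(np.uint8),win)
    P=np.array([onz(n,*p[0],.018)[:2] for p in c]).astype(np.float32); print("board",n,cv2.minAreaRect(P),cv2.boxPoints(cv2.minAreaRect(P)))
# dome
C={}
for n,im,win in(("top",t,(440,230,540,330)),("scene",s,(205,132,265,182))):
    C[n]=cont((im[:,:,2]<(110 if n=="top" else 95)).astype(np.uint8),win)
    print("dome",n,cv2.boundingRect(C[n]),cv2.minEnclosingCircle(C[n]))
    v=im.copy(); cv2.drawContours(v,[C[n]],-1,(0,255,0),1); x,y,w,h=cv2.boundingRect(C[n])
    cv2.imwrite(f"pics/dome_{n}.png",cv2.resize(v[y-12:y+h+12,x-12:x+w+12],None,fx=5,fy=5))
    rays=[ray(n,*p[0]) for p in C[n]]
    def res(q,rays=rays):
        out=[]
        for o,d in rays:
            d=d/np.linalg.norm(d); 
            g=o+d*(-o[2]/d[2]); rim=np.hypot(*(g[:2]-q))-.0675      # ray at the bench: outside rim?
            c=np.r_[q,-.02]; w=c-o; k=o+d*(w@d)
            limb=np.linalg.norm(k-c)-.07
            out.append(min(rim,limb) if k[2]>0 else rim)
        return out
    r=least_squares(res,[.31,-.31],loss="soft_l1",f_scale=.002); print(r.x,np.std(res(r.x)),np.mean(res(r.x)))
E
python3 m.py
```

```text
L (array([0.5295, 0.0813, 0.0645]), np.float64(0.0004072505083526816)) [0.5292 0.0808 0.068 ] [0.5326 0.0826 0.068 ]
R (array([ 0.5648, -0.0768,  0.0647]), np.float64(0.0001282509013956625)) [ 0.5643 -0.0767  0.068 ] [ 0.5676 -0.0751  0.068 ]
pad top 3226.0 [0.4991 0.3263 0.004 ]
((0.5002167224884033, 0.32652243971824646), (0.12725944817066193, 0.12587323784828186), 71.89189147949219)
pad scene 1772.5 [0.5094 0.3305 0.004 ]
((0.5061594247817993, 0.3285425901412964), (0.12884005904197693, 0.12995262444019318), 71.7230453491211)
board top ((0.5443985462188721, 0.002518951892852783), (0.1106041818857193, 0.2501337230205536), 12.835359573364258) [[ 0.4627  0.1122]
 [ 0.5183 -0.1317]
 [ 0.6261 -0.1071]
 [ 0.5705  0.1367]]
board scene ((0.5376332402229309, 0.0012231022119522095), (0.129695862531662, 0.24946972727775574), 12.745598793029785) [[ 0.4469  0.1086]
 [ 0.5019 -0.1347]
 [ 0.6284 -0.1061]
 [ 0.5734  0.1372]]
dome top (458, 248, 64, 64) ((489.0, 280.0), 33.30175018310547)
[ 0.4995 -0.3507] 0.0008409915419353795 -0.0009711029755745868
dome scene (215, 142, 42, 31) ((235.1878662109375, 159.07803344726562), 21.038616180419922)
[ 0.5018 -0.349 ] 0.0018896635143693576 -0.0025406160726799596
```

```bash
cat >> h.py <<'E'
from scipy.spatial.transform import Rotation as Ro
def pose():
    s=manip.sense(); return s,np.array(s["tool_pos"]),Ro.from_euler("xyz",s["eef_rot"],degrees=True).as_matrix()
def go(p):
    s,x,R=pose(); print("t",s["t"],"at",x,"rot",s["eef_rot"],"F",s["contact_force"],"M",s["wrist_torque"],"open",s["opening"]); print("shift cm",R.T@(np.array(p)-x)*100)
def wray(u,v,T):
    c=manip.camera_info("wrist"); f=200/np.tan(np.radians(c["fovy"]/2))
    W=T@np.array(c["tool_from_camera"]); return W[:3,3],W[:3,:3]@np.array([(u-c["cx"])/f,(v-c["cy"])/f,1])
def wshot(name):
    s,x,R=pose(); T=np.eye(4);T[:3,:3]=R;T[:3,3]=x; np.save(f"pics/{name}.npy",T)
    im=manip.read_camera("wrist")[:,:,::-1].copy(); cv2.imwrite(f"pics/{name}.png",im); return im,T
def wz(u,v,T,z):
    o,d=wray(u,v,T); return o+d*(z-o[2])/d[2]
E
python3 -c "
from h import *
go([.530,.081,.17])"
```

```text
t 0.1 at [0.1428 0.6334 0.2302] rot [-179.866     0.0016  167.2972] F [-0.1619 -0.3515 -0.9274] M [-0.0187  0.0641 -0.0354] open 1.0025829507553639
shift cm [-49.9184 -45.3607   6.1318]
```

Call:
play_rows(commands=[[8.5,[-3,-2.7,0],0],[8.5,[-6,-5.4,0],0],[8.5,[-9.5,-8.6,0],0],[8.5,[-13,-11.8,0],0],[8.5,[-16.5,-15,0],0]], force=60)

```text
t: 0.6
tool_pos: [0.2717, 0.4495, 0.2309]
eef_rot: [-180.0, -0.0, 167.3]
contact_force: [1.0, -0.2, 0.4]
opening: 0.999
```

Call:
play_rows(commands=[[8.5,[-3.5,-3.2,0],0],[8.5,[-7,-6.4,0],0],[8.5,[-10.5,-9.6,0],0],[8.5,[-14,-12.8,0],0],[8.5,[-17.5,-16,0],0]])

```text
t: 1.1
tool_pos: [0.407, 0.255, 0.2312]
eef_rot: [-180.0, -0.0, 167.3]
contact_force: [1.7, 0.5, 0.0]
opening: 0.996
```

Call:
play_rows(commands=[[8.5,[-3.5,-3.2,1],0],[8.5,[-7,-6.4,3],0],[8.5,[-10.5,-9.5,4.5],0],[8.5,[-14,-12.7,5.5],0],[8.5,[-15.9,-14.4,6.1],0]])

```text
t: 1.6
tool_pos: [0.5312, 0.0762, 0.169]
eef_rot: [-179.8, -0.0, 167.0]
contact_force: [-0.2, 0.3, 0.4]
opening: 0.995
```

Call:
play_rows(commands=[[8.5,[0,0,0],0],[8.5,[0,0,0],0],[8.5,[0,0,0],0]])

```text
t: 1.9
tool_pos: [0.5291, 0.0833, 0.1703]
eef_rot: [179.9, -0.1, 167.4]
contact_force: [-0.3, 0.2, 0.2]
opening: 0.999
```

```bash
python3 -c "
from h import *
go([.530,.081,.17])
wshot('w1')"
```

```text
t 1.9 at [0.5291 0.0833 0.1703] rot [179.9447  -0.0644 167.4493] F [-0.3038  0.1816  0.22  ] M [-0.0179  0.0439 -0.009 ] open 0.99859007362088
shift cm [-0.1417 -0.2036  0.0297]
```

View pics/w1.png

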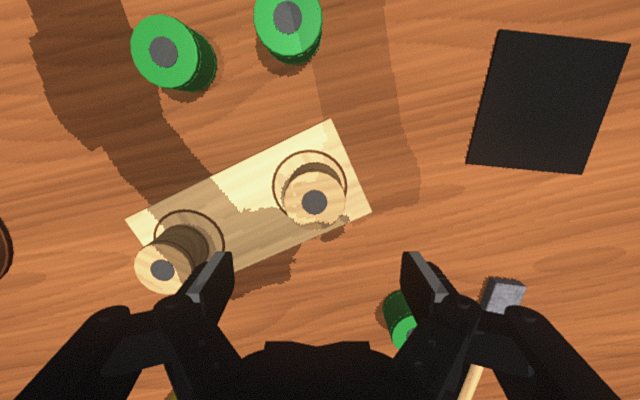

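The wrist view shows the left head's bore at about (314,202), between the fingers, and the right head's bore at about (161,270). I'll refine both.

```bash
python3 -c "
from h import *
im=cv2.imread('pics/w1.png');T=np.load('pics/w1.npy')
for w in((298,186,332,218),(146,254,178,286)):
    b,_=blobs(((im.max(2).astype(int)-im.min(2)<30)&(im.max(2)<140)).astype(np.uint8),w); print(b,[wz(*x[0],T,.068) for x in b])
go([.530,.081,.17])"
```

```text
[(array([314.1, 201.8]), np.int32(445), array([302, 190,  25,  24], dtype=int32))] [array([0.5298, 0.0805, 0.068 ])]
[(array([162. , 269.8]), np.int32(362), array([151, 260,  23,  20], dtype=int32))] [array([ 0.565, -0.078,  0.068])]
t 1.95 at [0.5291 0.0835 0.1705] rot [179.9419  -0.0422 167.482 ] F [ 0.0869  0.9358 -0.7518] M [0.0261 0.0442 0.014 ] open 0.9952980987977141
shift cm [-0.1412 -0.2222  0.0474]
```

Call:
play_rows(commands=[[8.5,[-0.15,-0.25,2],0],[8.5,[-0.15,-0.25,5],0],[8.5,[-0.15,-0.25,8],0],[8.5,[-0.15,-0.25,10],0],[8.5,[-0.15,-0.25,10],0]])

```text
t: 2.45
tool_pos: [0.5282, 0.0801, 0.0682]
eef_rot: [-179.9, -0.3, 167.5]
contact_force: [-0.9, 0.9, 0.5]
opening: 0.994
```

```bash
python3 -c "
from h import *
go([.530,.0805,.027])"
```

```text
t 2.45 at [0.5282 0.0801 0.0682] rot [-179.9099   -0.3344  167.4592] F [-0.9024  0.9105  0.4617] M [ 0.0126  0.0456 -0.007 ] open 0.9942829732227031
shift cm [-0.1921  0.088   4.1191]
```

Call:
play_rows(commands=[[8.5,[-0.1,0,1.5],0],[8.5,[-0.1,0,3],0],[8.5,[-0.1,0,4],0],[8.5,[-0.1,0,4.1],0],[8.5,[-0.1,0,4.1],0]])

```text
t: 2.95
tool_pos: [0.5321, 0.0789, 0.0299]
eef_rot: [180.0, 0.0, 167.3]
contact_force: [-0.0, -0.4, 0.4]
opening: 0.995
```

```bash
python3 -c "
from h import *
go([.530,.0805,.027])"
```

```text
t 2.95 at [0.5321 0.0789 0.0299] rot [179.9742   0.0442 167.3323] F [-0.0321 -0.4442  0.39  ] M [-0.0224  0.0197  0.0191] open 0.9953176834052603
shift cm [0.241  0.1108 0.2947]
```

Call:
play_rows(commands=[[8.5,[0.2,0.1,0.2],0],[8.5,[0.2,0.1,0.2],0],[6.5,[0.2,0.1,0.2],0],[5.0,[0.2,0.1,0.2],0],[4.0,[0.2,0.1,0.2],0]], force=50)

```text
t: 3.45
tool_pos: [0.5304, 0.0801, 0.0279]
eef_rot: [180.0, 0.0, 167.3]
contact_force: [0.2, 0.4, 4.1]
opening: 0.641
```

Call:
play_rows(commands=[[4,[0,0,0],0],[4,[0,0,0],0],[4,[0,0,0],0],[4,[0,0,0],0]])

```text
t: 3.85
tool_pos: [0.5304, 0.0801, 0.0279]
eef_rot: [180.0, 0.0, 167.3]
contact_force: [-1.1, 0.7, 5.7]
opening: 0.642
```

```bash
python3 -c "
from h import *
go([.530,.0805,.027])
wshot('w2')
for i in range(3): go([0,0,0]); manip.read_camera('top')"
```

```text
t 3.85 at [0.5304 0.0801 0.0279] rot [179.9647   0.0391 167.2981] F [-1.1207  0.7219  5.7014] M [ 0.0443  0.1009 -0.0122] open 0.6419078225460658
shift cm [0.0439 0.0283 0.089 ]
t 3.9 at [0.5304 0.0801 0.0279] rot [179.9663   0.045  167.2961] F [-0.8213  1.4028  4.9644] M [ 0.0923  0.2228 -0.0339] open 0.6418614201462024
shift cm [ 49.9828 -19.4791   2.7412]
t 3.95 at [0.5304 0.0801 0.0279] rot [179.9696   0.0386 167.2983] F [-0.7203  0.3421  6.1146] M [ 0.033   0.2021 -0.0377] open 0.6431464982133163
shift cm [ 49.979  -19.4755   2.746 ]
t 4.0 at [0.5304 0.0801 0.0279] rot [179.9668   0.041  167.3009] F [-1.2677  1.6222  7.1041] M [ 0.1021  0.1949 -0.032 ] open 0.6387075255935195
shift cm [ 49.9809 -19.4762   2.7439]
```

View pics/w2.png

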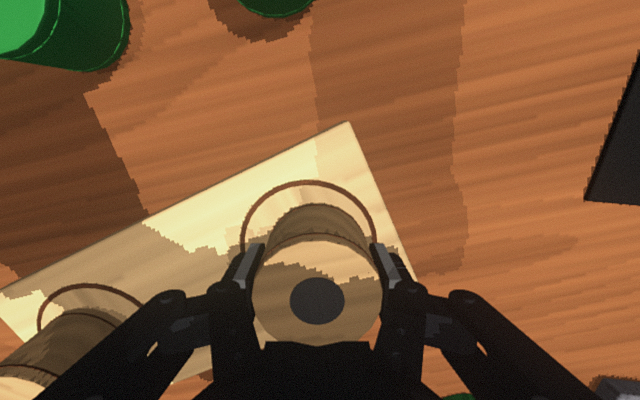

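The head is gripped centrally, with its bore at (316,300) between the pads and an opening of about 55 mm. Next is a 6 cm lift.

Call:
play_rows(commands=[[4,[0,0,-0.8],0],[4,[0,0,-2],0],[4,[0,0,-3.5],0],[4,[0,0,-5],0],[4,[0,0,-6],0]])

```text
t: 4.55
tool_pos: [0.5303, 0.0797, 0.0886]
eef_rot: [180.0, 0.1, 167.3]
contact_force: [0.4, 0.1, -3.7]
opening: 0.645
```

Call:
play_rows(commands=[[4,[0,0,0],0],[4,[0,0,0],0],[4,[0,0,0],0],[4,[0,0,0],0],[4,[0,0,0],0]])

```text
t: 5.05
tool_pos: [0.5297, 0.0798, 0.0867]
eef_rot: [-180.0, -0.1, 167.3]
contact_force: [0.1, -0.4, -2.7]
opening: 0.643
```

```bash
python3 -c "
from h import *
wshot('w3')
for i in range(6): go([0.5304,.0801,.0279]); manip.read_camera('top')"|grep -v shift; python3 -c "
from h import *
go([0.5304,.0801,.0285])"
```

```text
t 5.1 at [0.5298 0.0798 0.0868] rot [-179.9754   -0.0517  167.2959] F [ 0.7357 -0.0322 -3.0273] M [ 0.0202  0.0161 -0.0041] open 0.6432529551615911
t 5.15 at [0.5299 0.0798 0.087 ] rot [-179.9806   -0.0374  167.2937] F [ 0.0123  0.6537 -3.0549] M [-0.0249 -0.0347  0.0208] open 0.6409720549926061
t 5.2 at [0.5299 0.0798 0.087 ] rot [-179.9855   -0.0284  167.2909] F [ 0.9352  1.2565 -3.5775] M [0.0401 0.0162 0.0316] open 0.6419804400642157
t 5.25 at [0.53   0.0798 0.0871] rot [-179.9893   -0.0168  167.2896] F [ 0.3716 -0.4307 -2.6751] M [-0.0016 -0.0472  0.0094] open 0.6449195995657127
t 5.3 at [0.53   0.0798 0.0872] rot [-179.9911   -0.015   167.2955] F [ 0.4574  0.1133 -4.1298] M [ 0.0228 -0.033  -0.0231] open 0.6464865597582664
t 5.35 at [0.53   0.0798 0.0872] rot [-179.9932   -0.0086  167.2953] F [-0.101   0.3681 -2.5322] M [ 0.0393  0.0013 -0.0068] open 0.6414249755053958
t 5.4 at [0.53   0.0799 0.0873] rot [-179.9971   -0.0034  167.2956] F [-0.0073  0.6982 -3.4811] M [0.0172 0.0263 0.0147] open 0.6417556076148273
shift cm [-0.0296  0.0322  5.8785]
```

View pics/w3.png

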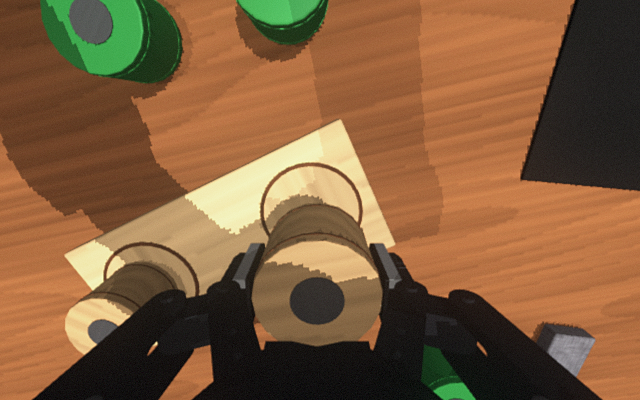

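The felt force is about −3.1 N, so this is probably the heavy head, held level about 6 cm up. I'll set it back.

Call:
play_rows(commands=[[4,[0,0,1],0],[4,[0,0,2.5],0],[4,[0,0,4],0],[4,[0,0,5.3],0],[4,[0,0,5.8],0]])

```text
t: 5.9
tool_pos: [0.5288, 0.0797, 0.0278]
eef_rot: [-179.9, -0.2, 167.3]
contact_force: [-10.1, -2.2, 38.1]
opening: 0.647
```

Call:
play_rows(commands=[[4,[0,0,0.15],0],[4,[0,0,0.15],0],[4,[0,0,0.15],0],[4,[0,0,0.15],0]])

```text
t: 6.3
tool_pos: [0.5299, 0.0798, 0.028]
eef_rot: [-180.0, -0.0, 167.3]
contact_force: [-1.6, 0.2, -0.3]
opening: 0.644
```

Call:
play_rows(commands=[[5.8,[0,0,0],0],[6.5,[0,0,0],0],[8.5,[0,0,0],0],[8.5,[0,0,0],0],[8.5,[0,0,0],0]])

```text
t: 6.8
tool_pos: [0.5303, 0.0799, 0.0279]
eef_rot: [180.0, 0.0, 167.3]
contact_force: [-0.1, -0.9, 0.7]
opening: 0.998
```

Call:
play_rows(commands=[[8.5,[0,0,-1.5],0],[8.5,[0,0,-4],0],[8.5,[0,0,-7],0],[8.5,[0,0,-9],0],[8.5,[0,0,-10],0]])

```text
t: 7.3
tool_pos: [0.5311, 0.08, 0.1298]
eef_rot: [179.9, 0.2, 167.3]
contact_force: [-0.3, 0.5, 0.1]
opening: 0.996
```

```bash
python3 -c "
from h import *
wshot('w4')
go([0.565,-.078,.128])"
```

```text
t 7.35 at [0.5315 0.0801 0.1304] rot [179.8976   0.2459 167.2962] F [ 0.7644 -0.2226  1.0965] M [-0.0036 -0.0059 -0.0075] open 0.9990349710049072
shift cm [ -6.7468 -14.6829   0.2402]
```

View pics/w4.png

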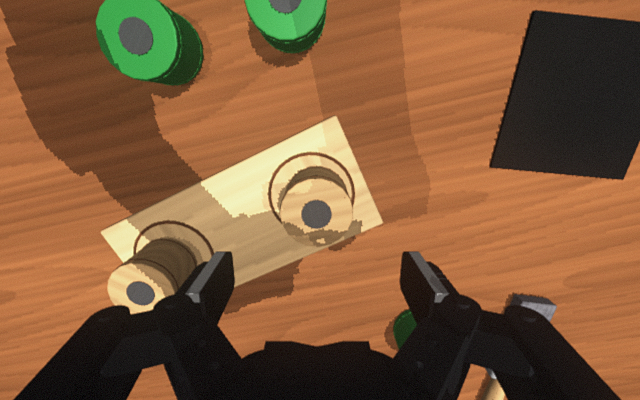

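The left head stands back in its ring, bore at (316,213). On to the right head.

Call:
play_rows(commands=[[8.5,[-1,-2,0],0],[8.5,[-3,-6,0],0],[8.5,[-5,-10.5,0],0],[8.5,[-6.2,-13.5,0],0],[8.5,[-6.8,-14.7,0],0]])

```text
t: 7.85
tool_pos: [0.5633, -0.0839, 0.1266]
eef_rot: [-179.8, -0.1, 166.9]
contact_force: [0.4, -0.5, -0.1]
opening: 0.993
```

Call:
play_rows(commands=[[8.5,[0,0,0],0],[8.5,[0,0,2],0],[8.5,[0,0,4],0],[8.5,[0,0,5],0],[8.5,[0,0,5],0]])

```text
t: 8.35
tool_pos: [0.5627, -0.0758, 0.0761]
eef_rot: [179.9, -0.3, 167.5]
contact_force: [-0.5, -0.4, -0.4]
opening: 0.995
```

```bash
python3 -c "
from h import *
im,T=wshot('w5')
b,_=blobs(((im.max(2).astype(int)-im.min(2)<30)&(im.max(2)<140)).astype(np.uint8),(270,180,365,300)); print(b,[wz(*x[0],T,.068) for x in b])
go([0.565,-.078,.028])"
```

```text
[(array([315.5, 253.1]), np.int32(1069), array([296, 236,  39,  35], dtype=int32))] [array([ 0.5653, -0.0773,  0.068 ])]
t 8.4 at [ 0.5636 -0.0765  0.0772] rot [179.9543  -0.1127 167.4413] F [-0.4044 -0.0646  0.0492] M [ 0.0118 -0.0143  0.0019] open 0.9936547621137977
shift cm [-0.174  -0.1207  4.924 ]
```

View pics/w5.png

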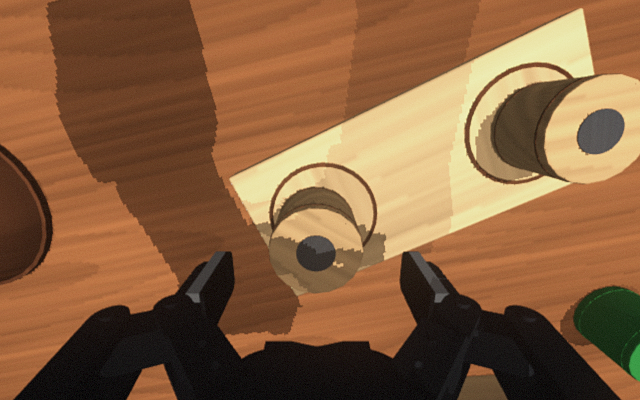

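The right head's bore is at (315.5,253), centred between the open fingers. I'll descend gently and close.

Call:
play_rows(commands=[[8.5,[-0.1,-0.1,1.5],0],[8.5,[-0.1,-0.1,3],0],[8.5,[-0.1,-0.1,4.2],0],[8.5,[-0.1,-0.1,4.8],0],[8.5,[-0.1,-0.1,4.9],0]])

```text
t: 8.9
tool_pos: [0.5646, -0.0794, 0.0285]
eef_rot: [180.0, -0.0, 167.3]
contact_force: [0.9, -0.8, 0.9]
opening: 0.994
```

Call:
play_rows(commands=[[8.5,[0,0,0],0],[8.5,[0,0,0],0],[8.5,[0,0,0],0]])

```text
t: 9.2
tool_pos: [0.5652, -0.0798, 0.0294]
eef_rot: [180.0, 0.1, 167.3]
contact_force: [-0.8, -0.4, 0.1]
opening: 0.996
```

```bash
python3 -c "
from h import *
go([0.565,-.0775,.028])"
```

```text
t 9.2 at [ 0.5652 -0.0798  0.0294] rot [179.9939   0.0659 167.2876] F [-0.7951 -0.3779  0.1072] M [-0.0826 -0.0077  0.0001] open 0.9964995195122053
shift cm [0.0731 0.2169 0.141 ]
```

Call:
play_rows(commands=[[8.5,[0,0.2,0.1],0],[8.5,[0,0.2,0.1],0],[6.5,[0,0.2,0.1],0],[5,[0,0.2,0.1],0],[4,[0,0.2,0.1],0]])

```text
t: 9.7
tool_pos: [0.5655, -0.0778, 0.0281]
eef_rot: [-180.0, 0.0, 167.3]
contact_force: [0.1, -0.2, 1.0]
opening: 0.643
```

Call:
play_rows(commands=[[4,[0,0,0],0],[4,[0,0,0],0],[4,[0,0,0],0],[4,[0,0,0],0]])

```text
t: 10.1
tool_pos: [0.5655, -0.0778, 0.0281]
eef_rot: [-180.0, 0.0, 167.3]
contact_force: [0.1, -0.3, 3.5]
opening: 0.641
```

Call:
play_rows(commands=[[4,[0,0,-0.8],0],[4,[0,0,-2],0],[4,[0,0,-3.5],0],[4,[0,0,-5],0],[4,[0,0,-6],0]])

```text
t: 10.6
tool_pos: [0.5656, -0.0778, 0.0894]
eef_rot: [180.0, 0.1, 167.3]
contact_force: [-1.1, -0.4, -1.0]
opening: 0.645
```

Call:
play_rows(commands=[[4,[0,0,0],0],[4,[0,0,0],0],[4,[0,0,0],0],[4,[0,0,0],0],[4,[0,0,0],0]])

```text
t: 11.1
tool_pos: [0.5649, -0.0777, 0.0872]
eef_rot: [-180.0, -0.1, 167.3]
contact_force: [-0.2, 0.9, -1.0]
opening: 0.644
```

```bash
python3 -c "
from h import *
wshot('w6')
for i in range(6): go([0.5304,.0801,.0279]); manip.read_camera('top')"|grep -v shift
```

```text
t 11.15 at [ 0.565  -0.0777  0.0873] rot [-179.9897   -0.0576  167.2913] F [-0.3684 -0.4584  0.0171] M [-0.001  -0.1266 -0.0159] open 0.6447926701502699
t 11.2 at [ 0.565  -0.0778  0.0874] rot [-179.9916   -0.0418  167.2923] F [ 0.2216  0.7615 -0.9019] M [ 0.0874 -0.0057 -0.0052] open 0.6421697121251668
t 11.25 at [ 0.5651 -0.0778  0.0875] rot [-179.9935   -0.0296  167.2954] F [-0.2569  0.2065 -1.4696] M [-0.0486  0.0311 -0.0083] open 0.6433560054048049
t 11.3 at [ 0.5652 -0.0778  0.0876] rot [-179.9951   -0.0242  167.2942] F [ 0.3832  1.0251 -1.2584] M [-0.0227  0.043   0.0112] open 0.6471149203102617
t 11.35 at [ 0.5652 -0.0777  0.0877] rot [-179.9942   -0.0143  167.2976] F [ 0.8207 -0.7089 -0.9711] M [-0.0213  0.0291  0.0602] open 0.6423731774687736
t 11.4 at [ 0.5652 -0.0778  0.0878] rot [-179.9962   -0.0067  167.2932] F [-0.4776  0.0584 -0.4375] M [ 0.0239 -0.0164 -0.001 ] open 0.6464031012289478
```

View pics/w6.png

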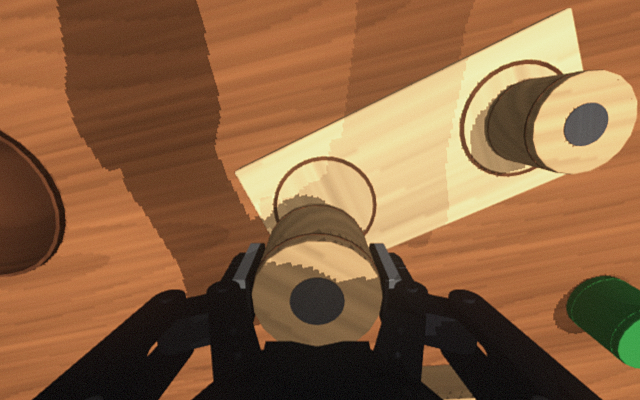

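The right head reads about −0.9 N against about −3.1 N for the left, so the right head is the lighter one. I'll lift it higher, carry it toward the dome and look at the dome on the way.

Call:
play_rows(commands=[[4,[0,0,-1.5],0],[4,[0,0,-4],0],[4,[0,0,-6.5],0],[4,[0,-1,-8.5],0],[4,[0.5,-3,-9],0]])

```text
t: 11.95
tool_pos: [0.5564, -0.1043, 0.1805]
eef_rot: [179.9, 0.4, 167.5]
contact_force: [-0.4, -0.2, -1.4]
opening: 0.644
```

Call:
play_rows(commands=[[4,[0.2,-2,0],0],[4,[0.5,-4.5,0],0],[4,[0.8,-7,0],0],[4,[1,-9,0],0],[4,[1,-10,0],0]])

```text
t: 12.45
tool_pos: [0.5208, -0.2039, 0.1779]
eef_rot: [-179.9, -0.0, 167.1]
contact_force: [0.1, -0.3, -0.9]
opening: 0.644
```

Call:
play_rows(commands=[[4,[0,0,0],0],[4,[0,0,0],0],[4,[0,0,0],0],[4,[0,0,0],0]])

```text
t: 12.85
tool_pos: [0.5226, -0.1997, 0.1778]
eef_rot: [180.0, -0.0, 167.4]
contact_force: [0.2, -0.2, -1.5]
opening: 0.643
```

```bash
python3 -c "
from h import *
im,T=wshot('w7')
b,_=blobs(((im.max(2).astype(int)-im.min(2)<30)&(im.max(2)<140)).astype(np.uint8),(280,275,350,325)); print(b)
o,d=wray(*b[0][0],np.eye(4)); print('bore in tool',o+d*(-.0399-o[2])/d[2])
go([0.5,-.35,.09])"
```

```text
[(array([316.7, 300.9]), np.int32(1999), array([290, 278,  54,  47], dtype=int32))]
bore in tool [-0.0002 -0.0002 -0.0399]
t 12.9 at [ 0.5225 -0.2     0.1778] rot [179.9686  -0.006  167.4099] F [-0.3908  0.1786 -0.9408] M [ 0.0191 -0.0341 -0.0006] open 0.6422206871940727
shift cm [ -1.0786 -15.131    8.768 ]
```

View pics/w7.png

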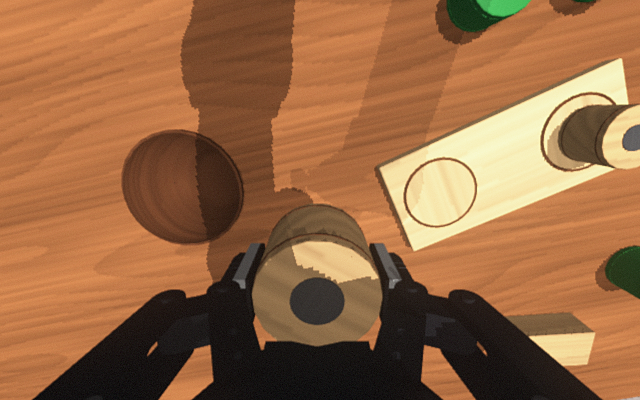

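The dome shows in full at about (183,187), and the head is level and centred in the grip. I'll refine the dome's axis from its outline here.

```bash
cat > d.py <<'E'
from h import *
from scipy.optimize import least_squares
im=cv2.imread('pics/w7.png');T=np.load('pics/w7.npy')
g=cv2.GaussianBlur(im,(0,0),1).astype(float)[:,:,2]
pts=[]
for a in np.radians(np.arange(0,360,5)):
    r=np.arange(48,70,.5); u=183+r*np.cos(a); v=187+r*np.sin(a)
    p=cv2.remap(g.astype(np.float32),u[None].astype(np.float32),v[None].astype(np.float32),cv2.INTER_LINEAR)[0]
    d=p[4:]-p[:-4]; k=d.argmax()
    if d[k]>12: pts.append((u[k+2],v[k+2]))
pts=np.array(pts,np.float32); e=cv2.fitEllipse(pts); print(len(pts),e)
v=im.copy(); [cv2.circle(v,(int(x),int(y)),1,(0,255,0),-1) for x,y in pts]
cv2.imwrite('pics/d7.png',cv2.resize(v[110:265,100:270],None,fx=3.5,fy=3.5))
rays=[wray(*p,T) for p in pts]
def res(q):
    out=[]
    for o,d in rays:
        d=d/np.linalg.norm(d); gr=o+d*(-o[2]/d[2]); rim=np.hypot(*(gr[:2]-q))-.068
        c=np.r_[q,-.02]; k=o+d*((c-o)@d); limb=np.linalg.norm(k-c)-.07
        out.append(min(rim,limb) if k[2]>0 else rim)
    return out
r=least_squares(res,[.5,-.35],loss="soft_l1",f_scale=.001); R=np.array(res(r.x)); print(r.x,R.std(),np.median(R),np.abs(R).max())
E
python3 d.py
```

```text
72 ((182.37889099121094, 186.66989135742188), (111.3929672241211, 126.4319076538086), 120.38346862792969)
[ 0.4994 -0.3515] 0.0006005806459506784 0.000439317164655402 0.002606336090764605
```

View pics/d7.png

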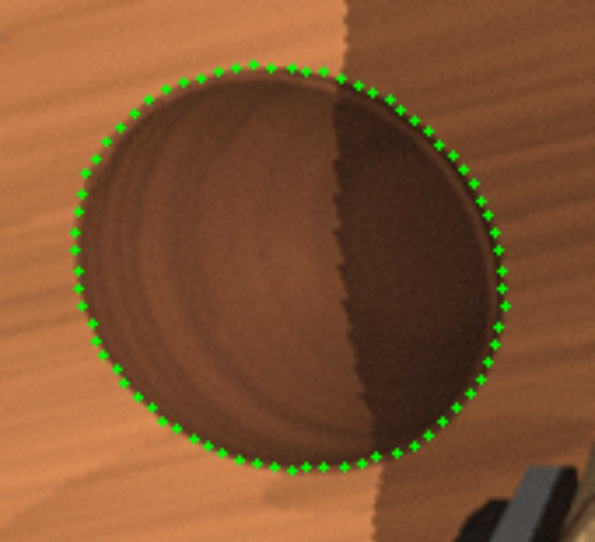

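The edge points hug the rim (residual 0.6 mm). The dome axis comes out at (0.4995,−0.351), and all three views agree within 2 mm.

```bash
python3 -c "
from h import *
go([0.4995,-.351,.1])"
```

```text
t 12.9 at [ 0.5225 -0.2     0.1778] rot [179.9686  -0.006  167.4099] F [-0.3908  0.1786 -0.9408] M [ 0.0191 -0.0341 -0.0006] open 0.6422206871940727
shift cm [ -1.0515 -15.239    7.768 ]
```

Call:
play_rows(commands=[[4,[-0.1,-1.5,0],0],[4,[-0.3,-4.5,0],0],[4,[-0.6,-8,0],0],[4,[-0.9,-11.5,0],0],[4,[-1,-14,1],0]])

```text
t: 13.4
tool_pos: [0.5003, -0.3453, 0.1691]
eef_rot: [-179.8, 0.2, 167.1]
contact_force: [0.3, -0.2, -0.7]
opening: 0.644
```

Call:
play_rows(commands=[[4,[0,-0.8,0.5],0],[4,[0,-1.2,2],0],[4,[0,-1.2,4],0],[4,[0,-1.2,6],0],[4,[0,-1.2,6.7],0]])

```text
t: 13.9
tool_pos: [0.4973, -0.3498, 0.0986]
eef_rot: [179.9, -0.3, 167.4]
contact_force: [-0.4, 0.7, -1.9]
opening: 0.646
```

Call:
play_rows(commands=[[4,[0,0,0],0],[4,[0,0,0],0],[4,[0,0,0],0],[4,[0,0,0],0],[4,[0,0,0],0]])

```text
t: 14.4
tool_pos: [0.4987, -0.3519, 0.1015]
eef_rot: [-180.0, 0.1, 167.3]
contact_force: [-0.1, -0.3, -0.9]
opening: 0.642
```

```bash
python3 -c "
from h import *
go([0.4995,-.351,.061])"
```

```text
t 14.4 at [ 0.4987 -0.3519  0.1015] rot [-179.9704    0.0662  167.2975] F [-0.1036 -0.3108 -0.8935] M [-0.0016  0.0238  0.0274] open 0.6419533855405778
shift cm [-0.0562  0.1128  4.0544]
```

Call:
play_rows(commands=[[4,[-0.05,0.1,1],0],[4,[-0.05,0.1,2],0],[4,[-0.05,0.1,3],0],[4,[-0.05,0.1,3.5],0],[4,[-0.05,0.1,3.6],0]])

```text
t: 14.9
tool_pos: [0.4983, -0.3504, 0.0634]
eef_rot: [180.0, -0.1, 167.3]
contact_force: [0.2, 0.8, -0.3]
opening: 0.644
```

Call:
play_rows(commands=[[4,[0,0,0],0],[4,[0,0,0],0],[4,[0,0,0.1],0],[4,[0,0,0.2],0],[4,[0,0,0.2],0]])

```text
t: 15.4
tool_pos: [0.499, -0.3509, 0.0629]
eef_rot: [-180.0, -0.0, 167.3]
contact_force: [0.1, -0.6, -1.0]
opening: 0.646
```

Call:
play_rows(commands=[[4,[0,0,0],0],[4,[0,0,0],0],[4,[0,0,0],0],[4,[0,0,0],0]])

```text
t: 15.8
tool_pos: [0.4991, -0.3509, 0.0628]
eef_rot: [-180.0, -0.0, 167.3]
contact_force: [-0.1, 0.3, -0.5]
opening: 0.645
```

```bash
python3 -c "
from h import *
go([0.4995,-.351,.060])"
```

```text
t 15.8 at [ 0.4991 -0.3509  0.0628] rot [-179.996    -0.0007  167.2966] F [-0.1373  0.2768 -0.4898] M [-0.0094  0.017  -0.008 ] open 0.6447961624685259
shift cm [-0.0462 -0.0013  0.2849]
```

Call:
play_rows(commands=[[4,[0,0,0.05],0],[4,[0,0,0.1],0],[4,[0,0,0.15],0],[4,[0,0,0.15],0],[4,[0,0,0.15],0]])

```text
t: 16.3
tool_pos: [0.499, -0.3509, 0.0613]
eef_rot: [-180.0, -0.0, 167.3]
contact_force: [-0.1, -0.0, -0.4]
opening: 0.644
```

Call:
play_rows(commands=[[4,[0,0,0.05],0],[4,[0,0,0.1],0],[4,[0,0,0.1],0],[4,[0,0,0.1],0]])

```text
t: 16.7
tool_pos: [0.499, -0.3509, 0.0603]
eef_rot: [-180.0, -0.0, 167.3]
contact_force: [-0.1, -0.2, -0.6]
opening: 0.646
```

```bash
python3 -c "
from h import *
go([0.4995,-.351,.060])"
```

```text
t 16.7 at [ 0.499  -0.3509  0.0603] rot [-179.9965   -0.0034  167.296 ] F [-0.0605 -0.1724 -0.5673] M [-0.0004 -0.0478 -0.0048] open 0.6459637980220486
shift cm [-0.0477 -0.0007  0.0316]
```

Call:
play_rows(commands=[[4,[0,0,0.04],0],[4,[0,0,0.06],0],[4,[0,0,0.06],0],[4,[0,0,0.06],0]])

```text
t: 17.1
tool_pos: [0.4991, -0.351, 0.0601]
eef_rot: [-180.0, 0.0, 167.3]
contact_force: [0.4, 1.4, 2.6]
opening: 0.642
```

```bash
python3 -c "
from h import *
go([0.4995,-.351,.060]);wshot('w8');go([0,0,0])
wshot('w8b');go([0,0,0])"
```

```text
t 17.1 at [ 0.4991 -0.351   0.0601] rot [-179.9909    0.0162  167.2937] F [0.365 1.382 2.644] M [0.163  0.1493 0.0269] open 0.6420012332722452
shift cm [-0.0372  0.0042  0.006 ]
t 17.15 at [ 0.4991 -0.3509  0.06  ] rot [-179.9923    0.015   167.2925] F [-0.589   0.2058  2.2966] M [ 0.1262  0.1017 -0.0405] open 0.6449588504928843
shift cm [56.4122 23.2565  5.9868]
t 17.2 at [ 0.4991 -0.3509  0.0601] rot [-179.9907    0.015   167.2941] F [-1.1561  0.9366  1.9128] M [0.1366 0.169  0.0075] open 0.645108142889881
shift cm [56.4099 23.2582  5.9874]
```

Contact is at TCP z = 0.060 m, exactly as expected, with about 3 N of light press. I'll let go.

Call:
play_rows(commands=[[5.6,[0,0,0],0],[5.9,[0,0,0],0],[6.4,[0,0,0],0],[7.2,[0,0,0],0],[8.5,[0,0,0],0]])

```text
t: 17.7
tool_pos: [0.4991, -0.3509, 0.0596]
eef_rot: [-180.0, -0.0, 167.3]
contact_force: [-0.3, 0.0, -0.3]
opening: 0.983
```

Call:
play_rows(commands=[[8.5,[0,0,0],0],[8.5,[0,0,0],0],[8.5,[0,0,0],0]])

```text
t: 18.0
tool_pos: [0.499, -0.3509, 0.0597]
eef_rot: [-180.0, -0.0, 167.3]
contact_force: [-0.5, 0.4, -0.2]
opening: 0.996
```

```bash
python3 -c "
from h import *
go([0,0,0]);im,T=wshot('w9')
b,_=blobs(((im.max(2).astype(int)-im.min(2)<30)&(im.max(2)<140)).astype(np.uint8),(270,270,365,330)); print(b,[wz(*x[0],T,.1) for x in b if x[1]>300])"
```

```text
t 18.0 at [ 0.499  -0.3509  0.0597] rot [-179.9977   -0.0017  167.2944] F [-0.5466  0.434  -0.1997] M [-0.0196 -0.031   0.0105] open 0.995985932023821
shift cm [56.4    23.2535  5.972 ]
[(array([316.4, 299.7]), np.int32(2032), array([290, 276,  54,  48], dtype=int32))] [array([ 0.4983, -0.3511,  0.1   ])]
```

View pics/w9.png

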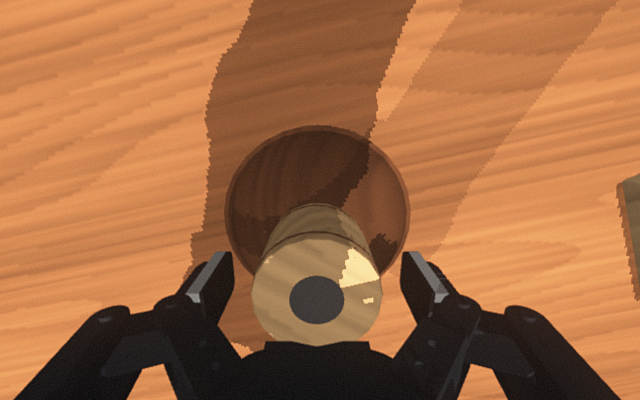

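The light head stands free on the dome, bore at (316,300) and fingers clear. I'll wait a little, then withdraw straight up.

Call:
play_rows(commands=[[8.5,[0,0,0],0],[8.5,[0,0,0],0],[8.5,[0,0,-0.5],0],[8.5,[0,0,-1.5],0],[8.5,[0,0,-3],0]])

```text
t: 18.55
tool_pos: [0.4987, -0.3506, 0.0901]
eef_rot: [180.0, -0.1, 167.3]
contact_force: [0.5, -0.1, -0.3]
opening: 0.995
```

Call:
play_rows(commands=[[8.5,[0,0,-2],0],[8.5,[0,0,-4],0],[8.5,[0,0,-6.5],0],[8.5,[0,0,-8.5],0],[8.5,[0,0,-9],0]])

```text
t: 19.05
tool_pos: [0.5005, -0.352, 0.1834]
eef_rot: [-179.9, 0.4, 167.3]
contact_force: [0.6, -0.7, 0.2]
opening: 0.998
```

Call:
play_rows(commands=[[8.5,[0,0,0],0],[8.5,[0,0,0],0],[8.5,[0,0,0],0]])

```text
t: 19.35
tool_pos: [0.4983, -0.3503, 0.1784]
eef_rot: [179.9, -0.2, 167.3]
contact_force: [-0.1, 0.8, -0.6]
opening: 0.997
```

```bash
python3 -c "
from h import *
im,T=wshot('w10')
b,_=blobs(((im.max(2).astype(int)-im.min(2)<30)&(im.max(2)<140)).astype(np.uint8),(260,180,375,270)); print(b,[wz(*x[0],T,.1) for x in b if x[1]>200])
cv2.imwrite('pics/s1.png',manip.read_camera('scene')[:,:,::-1])
go([.5304,.0803,.18])"
```

```text
[(array([315.9, 208.7]), np.int32(559), array([303, 196,  27,  26], dtype=int32))] [array([ 0.4977, -0.3511,  0.1   ])]
t 19.45 at [ 0.4985 -0.3505  0.1786] rot [179.9584  -0.1219 167.2951] F [0.2142 0.4989 0.399 ] M [-0.0022  0.0424  0.0388] open 0.9942583023933239
shift cm [ 6.3673 42.7304 -0.0962]
```

View pics/w10.png

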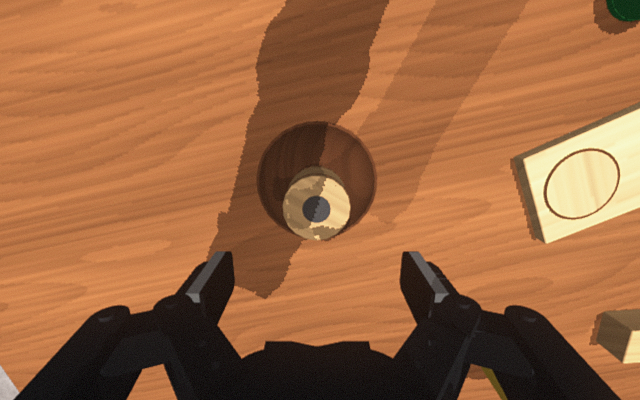

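View pics/s1.png

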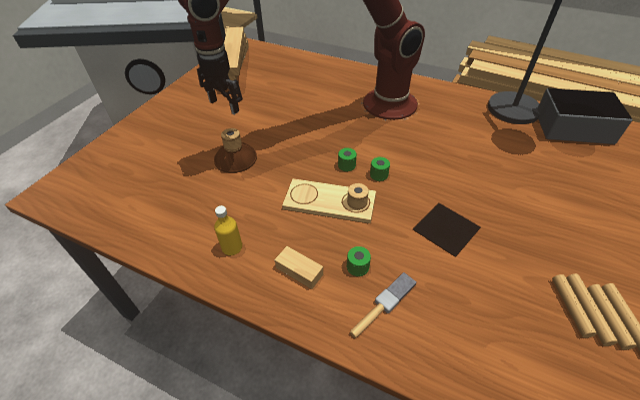

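The head balances on the dome (wrist (316,209), scene (231,138)), within about 2 mm of the axis. Now the heavy head.

Call:
play_rows(commands=[[8.5,[0.4,2.5,0],0],[8.5,[1,6.5,0],0],[8.5,[1.7,11,0],0],[8.5,[2.4,15.5,0],0],[8.5,[3,20,0],0]])

```text
t: 19.95
tool_pos: [0.5134, -0.1475, 0.1792]
eef_rot: [180.0, -0.1, 167.3]
contact_force: [1.1, 0.3, -0.2]
opening: 0.992
```

Call:
play_rows(commands=[[8.5,[0.6,4.5,0],0],[8.5,[1.3,9,0],0],[8.5,[2,13.5,0],0],[8.5,[2.7,18,0],0],[8.5,[3.2,21.5,0],0]])

```text
t: 20.45
tool_pos: [0.5294, 0.0712, 0.1793]
eef_rot: [179.9, -0.1, 167.5]
contact_force: [1.0, 0.3, 0.2]
opening: 0.993
```

Call:
play_rows(commands=[[8.5,[0.2,1.2,0],0],[8.5,[0.2,1.2,2],0],[8.5,[0.2,1.2,4],0],[8.5,[0.2,1.2,6],0],[8.5,[0.2,1.2,7],0]])

```text
t: 20.95
tool_pos: [0.5294, 0.0782, 0.1078]
eef_rot: [-179.9, -0.2, 167.2]
contact_force: [-0.6, 0.2, 1.1]
opening: 0.996
```

Call:
play_rows(commands=[[8.5,[0,0,0],0],[8.5,[0,0,0],0],[8.5,[0,0,0],0]])

```text
t: 21.25
tool_pos: [0.5314, 0.0796, 0.1106]
eef_rot: [180.0, 0.1, 167.3]
contact_force: [0.0, 0.5, -0.6]
opening: 0.997
```

```bash
python3 -c "
from h import *
im,T=wshot('w11')
b,_=blobs(((im.max(2).astype(int)-im.min(2)<30)&(im.max(2)<140)).astype(np.uint8),(270,180,365,270)); print(b,[wz(*x[0],T,.068) for x in b])
go([.5304,.0803,.028])"
```

```text
[(array([316.5, 223.3]), np.int32(767), array([301, 208,  32,  31], dtype=int32))] [array([0.5295, 0.0796, 0.068 ])]
t 21.3 at [0.5313 0.0797 0.1107] rot [179.957    0.1142 167.2824] F [-0.1747  0.786   0.7083] M [ 0.048   0.0307 -0.0206] open 0.9909827095578623
shift cm [0.12   0.0329 8.2691]
```

View pics/w11.png

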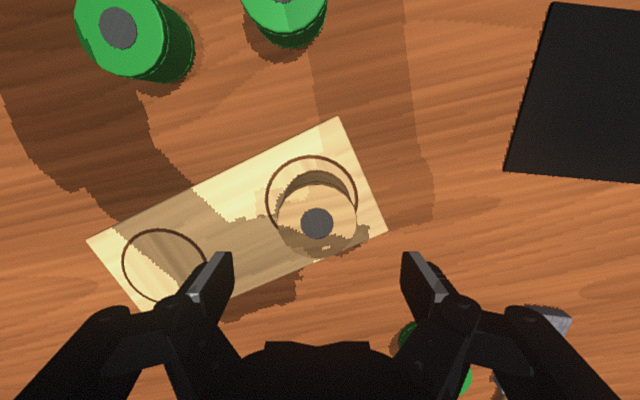

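The heavy head's bore is at (316,223), centred between the fingers at (0.5295,0.0796).

Call:
play_rows(commands=[[8.5,[0.1,0,2],0],[8.5,[0.1,0,4.5],0],[8.5,[0.1,0,6.5],0],[8.5,[0.1,0,7.8],0],[8.5,[0.1,0,8.2],0]])

```text
t: 21.8
tool_pos: [0.5292, 0.0799, 0.0269]
eef_rot: [-180.0, -0.1, 167.3]
contact_force: [-0.5, -0.6, 0.3]
opening: 0.995
```

Call:
play_rows(commands=[[8.5,[0,0,0],0],[8.5,[0,0,0],0],[8.5,[0,0,0],0],[8.5,[0,0,0],0]])

```text
t: 22.2
tool_pos: [0.5301, 0.08, 0.0285]
eef_rot: [180.0, 0.1, 167.3]
contact_force: [0.5, 0.6, -0.0]
opening: 0.993
```

```bash
python3 -c "
from h import *
go([.5300,.0800,.028])"
```

```text
t 22.2 at [0.5301 0.08   0.0285] rot [179.9702   0.0798 167.2922] F [ 0.4657  0.5794 -0.0029] M [-0.0786 -0.0401 -0.0153] open 0.9931613685492354
shift cm [ 0.0072 -0.003   0.0458]
```

Call:
play_rows(commands=[[6.5,[0,0,0],0],[5,[0,0,0],0],[4,[0,0,0],0],[4,[0,0,0],0],[4,[0,0,0],0]], force=60)

```text
t: 22.7
tool_pos: [0.5298, 0.0799, 0.0282]
eef_rot: [180.0, 0.0, 167.3]
contact_force: [-0.7, -1.1, 5.3]
opening: 0.642
```

Call:
play_rows(commands=[[4,[0,0,0],0],[4,[0,0,0],0],[4,[0,0,-0.8],0],[4,[0,0,-2],0],[4,[0,0,-4],0]])

```text
t: 23.2
tool_pos: [0.5282, 0.0798, 0.0674]
eef_rot: [-179.9, -0.2, 167.3]
contact_force: [-0.8, -0.1, -2.2]
opening: 0.642
```

Call:
play_rows(commands=[[4,[0,0,-2],0],[4,[0,0,-4],0],[4,[0,0,-6],0],[4,[0,0,-7],0],[4,[0,0,-7.3],0]])

```text
t: 23.7
tool_pos: [0.53, 0.0801, 0.142]
eef_rot: [180.0, 0.1, 167.3]
contact_force: [0.2, -0.2, -1.8]
opening: 0.643
```

```bash
python3 -c "
from h import *
go([.502,.327,.140])"
```

```text
t 23.7 at [0.53   0.0801 0.142 ] rot [179.9504   0.1111 167.2962] F [ 0.2394 -0.1686 -1.7819] M [-0.0504 -0.0558 -0.0101] open 0.6426102673359243
shift cm [ 8.1605 23.4719  0.2009]
```

Call:
play_rows(commands=[[4,[0.4,1,0],0],[4,[1.2,3.5,0],0],[4,[2.4,7,0],0],[4,[3.7,10.5,0],0],[4,[4.9,14,0],0]])

```text
t: 24.2
tool_pos: [0.5108, 0.2294, 0.1392]
eef_rot: [-179.9, -0.2, 167.3]
contact_force: [1.3, 0.2, -1.9]
opening: 0.643
```

Call:
play_rows(commands=[[4,[1.2,3.5,0],0],[4,[2.2,6.3,0],0],[4,[2.9,8.3,0],0],[4,[3.2,9.2,0],0],[4,[3.3,9.5,0],0]])

```text
t: 24.7
tool_pos: [0.4998, 0.3285, 0.1394]
eef_rot: [-179.9, -0.1, 167.4]
contact_force: [-0.1, 0.3, -2.9]
opening: 0.644
```

Call:
play_rows(commands=[[4,[0,0,0],0],[4,[0,0,0],0],[4,[0,0,0],0],[4,[0,0,0],0],[4,[0,0,0],0]])

```text
t: 25.2
tool_pos: [0.5015, 0.3266, 0.1408]
eef_rot: [-180.0, 0.0, 167.2]
contact_force: [-0.4, 0.7, -2.9]
opening: 0.643
```

Call:
play_rows(commands=[[4,[0,0,0],0],[4,[0,0,0],0],[4,[0,0,0],0],[4,[0,0,0],0],[4,[0,0,0],0]])

```text
t: 25.7
tool_pos: [0.5012, 0.3273, 0.1407]
eef_rot: [-180.0, -0.0, 167.3]
contact_force: [0.0, -0.6, -2.6]
opening: 0.64
```

```bash
python3 -c "
from h import *
go([.502,.327,.140]);wshot('w12')
for n in('scene','top'): cv2.imwrite('pics/end_%s.png'%n,manip.read_camera(n)[:,:,::-1])
s=manip.sense();print(s['qd'],s['contact_force'],s['t'])"
```

```text
t 25.7 at [0.5012 0.3273 0.1407] rot [-179.9958   -0.0025  167.3022] F [ 0.0295 -0.5621 -2.5701] M [0.0213 0.06   0.0237] open 0.6403550329073459
shift cm [-0.0821 -0.0097  0.0687]
[ 0.043   0.0419 -0.0969  0.1196  0.0341  0.0186  0.0307] [-0.298  -0.1914 -3.3376] 25.85
```

View pics/end_scene.png

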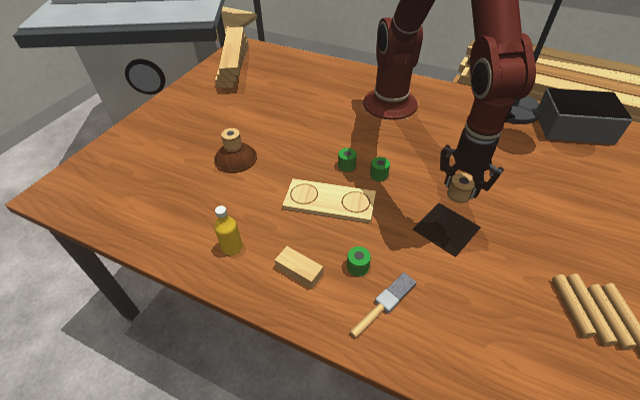

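View pics/end_top.png

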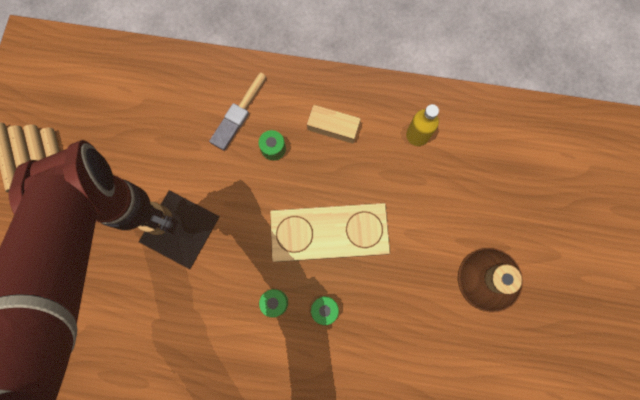

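View pics/w12.png

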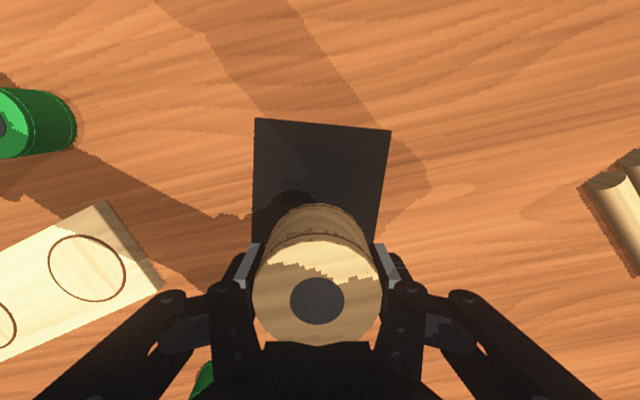

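The light head still stands on the dome (top (507,280), scene (231,134)). The heavy head is held level and still over the pad, and the bystanders look unmoved. One last check of the light head's position, then I hand in.

Run:
```python
from h import *
im=cv2.imread('pics/end_top.png')
b,_=blobs((im.max(2)<125).astype(np.uint8),(500,272,515,288)); print(b,[onz("top",*x[0],.1) for x in b])
print(manip.close_job())
```

```text
[(array([507.2, 278.8]), np.int32(92), array([502, 274,  11,  11], dtype=int32))] [array([ 0.4973, -0.35  ,  0.1   ])]
the job is handed in; nothing more can be done
None
```

The job is done and handed in at about 26 s; the hand-in reports no verdict.

- **Weighing:** I lifted the left head about 6 cm and felt about 3.1 N, then set it back in its ring. The right head felt about 0.9 N, so the left one has the steel core.
- **Landing force:** Setting the left head back down gave a brief reading of 38 N at the wrist. The 40 N limit is for the arm or gripper body pressing on something. Later landings were slower.
- **Light head:** I carried it straight from its lift to the dome and let go of it there. In the last top view it still stands on the dome, with its centre about 2–3 mm from the measured axis.
- **Heavy head:** It is held level and still at (0.501, 0.327), with its centre about 0.155 m above the bench, within about 5 mm of the pad's middle. The wrist reads about −3 N.
- **Bystanders:** The glue bottle, offcut and brush look unmoved in the last pictures.
- **Measurements:** The views agreed within about 2 mm on the dome and 3 mm on the heads. The scene camera put the pad's middle up to about 10 mm away from the top camera's value, which is well inside the 50 mm allowance.

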